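# Gauge a conveyor roller bearing block with a go / no-go plug and hang the gauge up

## Task

Check the bore of the blue bearing block with the plug gauge lying on the bench: slide the green go end in until its collar is home against the block, take it out again, then offer the red no-go end squarely to the bore and press it gently for about half a second to confirm that it will not enter. Then hang the gauge by both its necks on the two orange hooks of the stand, making sure that both necks are down in their hooks before you let go. Use light force and leave the roller, tin and wrench where they are.

Things in the scene. Friction and masses are not known exactly. Their poses are not given: they have to be found in the camera images.
- gauge: Double-ended plug gauge, 190 mm long, 0.35 to 0.6 kg, lying on the bench. Origin on its axis at the handle's middle; +x along the axis to the green go end. Grey square handle 40 x 40 mm (x -34 to 34 mm), a flat side up and the axis 20 mm above the bench at the start. Beyond it each way: neck 20 mm diameter (|x| 34 to 54), collar 38 mm diameter (|x| 54 to 60; green go, red no-go), plug.
- go_tip (a point): Centre of the end face of the steel go plug (gauge x = 104 mm): 26 mm diameter, 44 mm long from its collar at x = 60, with a 1.5 mm lead chamfer. Axes as the gauge.
- go_mid (a point): Point on the gauge axis at x = 80 mm; it coincides with the bore's middle when the go collar touches the block.
- nogo_tip (a point): Centre of the flat end face of the steel no-go plug (gauge x = -86 mm): 31 mm diameter, 26 mm long from its collar at x = -60. Axes as the gauge.
- neck_go (a point): Middle of the neck on the go side (gauge x = 44 mm).
- neck_nogo (a point): Middle of the neck on the no-go side (gauge x = -44 mm).
- block: Blue bearing block, fixed. 40 mm thick along x (the level bore axis), 80 mm wide in y, top 34 mm above the bore axis. Origin 75 mm below the bore's middle; its height varies by 25 mm between starts. Foot 50 x 130 mm (x, y), top 34 mm below the axis; bolt heads at y = +-53 mm reach 25 mm below the axis; aluminium plinth 64 x 140 mm.
- bore (a point): Middle of the bore, on its axis, halfway through the block (faces at x = -20 and 20 mm). x is the bore axis, z up. Level through hole, 27.5 mm diameter, no chamfer, brass rim, open on both faces; either may be used. The go plug has 1.5 mm play; the no-go plug is 3.5 mm too big and stops rigidly on the face. The touch of a slightly missed go plug is the same.
- rack: Fixed gauge stand with two hooks. Origin at bench level below the middle of the two hook seats. y runs from the right hook to the left hook; the hooks' stems stand on the +x side. Base plate 80 mm by 130 mm, 10 mm thick; a cross bar joins the stems 50 mm above the bench.
- seat (a point): Where the gauge's origin lies when it hangs properly: midway between the two hooks, 115 mm above the bench. The hanging gauge lies along the stand's y, either way round.
- hook_left: Left orange hook (stand's y = +44 mm), 8 mm bar, with a V shaped seat that opens upward; it takes a 20 mm neck and centres it. Mouth about 33 mm wide. The tip in front (-x) ends 12 mm above the seated gauge axis, the stem behind (x = 24 mm) 22 mm above it.
- hook_right: Right orange hook, the same, at the stand's y = -44 mm.
- seat_left (a point): Centre of a neck seated in the left hook, 115 mm above the bench.
- seat_right (a point): Centre of a neck seated in the right hook, 115 mm above the bench.
- roller: Bystander: black rubber roller, 190 mm long, 44 mm diameter, lying on two chocks on the bench.
- grease_tin: Bystander: tin, 72 mm diameter, 60 mm high.
- wrench: Bystander: wrench lying on the bench.
Mind the look-alikes: they are no part of the job. Leave any yellow look-alike of the gauge alone.

How it is judged:
By the outcome, as a careful person would: the job done as asked, in the order asked, and still so for the second after the job is handed in, with the robot touching nothing.
It also fails if it takes over 72 s, if anything falls off the work surface, if the arm or the gripper's body presses on something with over 40 N, if the wrist force passes 120 N, or if a joint passes its speed limit or range.

## Robot

A 6-joint arm with a two-finger parallel gripper is mounted at the origin on the work surface. World frame = base frame: x ahead of the robot, y to its left, z up, the work surface at z = 0. Lengths are in m, angles in rad, forces in N, time in s.
With the tool pointing down it reaches from about 0.35 to 0.975 m from the base axis. Payload 4.9 kg.
Tool frame: the origin (TCP) lies at the very end of the fingers, on their centre line; the grasp point (between the pads) lies 19 mm behind it; z points along the fingers, y is the line along which they close (so a half turn about z gives the same grasp; the last joint's range is limited). The gripper opens to 85 mm and grips with 20 to 120 N. Pads are 22 mm wide; open, the fingers measure 114 mm over their backs; the gripper's body (76 mm by 85 mm) begins 54 mm behind the grasp point. The pads swing forward as they close: fully open they stand 13 mm farther back than shut.
Start: joints at [1.154, 0.053, 1.613, -0, 1.476, -0.119], TCP at [0.183, 0.597, 0.231] pointing down, gripper open.
Joint ranges: [-3.01, 3.01], [-1.01, 2.22], [0.06, 2.58], [-1.02, 4.17], [0.09, 2.62], [-3.14, 3.14]. Speed limits (rad/s): [2.57, 2.57, 3.14, 3.14, 3.14, 3.14].

## Interface

Orientations are given as a rotation vector (axis times angle).
In Python, from station import ctrl gives the robot as it stands.
- The arm moves only by the shell command python3 -m crank 'ROWS' [OPENING] [FORCE]. ROWS is text: rows parted by semicolons, each of 4 numbers parted by spaces: the shift along the world's x, y, z in units of 0.5 m (1.0 is 0.5 m), then the turn about the world's z in units of 90 degrees (1.0 is 90 degrees). In form: x y z turn; .... A call has exactly 5 rows; each row shifts and turns the commanded pose from where the row before left it; what a row does not reach is not made up. A row lasts 1/12 s, in which the tool goes at most 41.7 mm and 7.16 degrees, less where a joint would pass 70% of its speed; a pose out of reach is approached as far as the arm can. A call with a number of a shift or a turn outside -1 to 1 is refused whole. A call with a gripper value outside its range is refused whole. OPENING is the opening in per cent of the stroke, from 0 (shut) to 100 (fully open), set as the call begins (- or left out, the last holds). The fingers move at their own pace and stop on an object; FORCE is the grip in N (left out, the last holds). Time passes only in rows, so rows that do not move let the fingers close, or fill a call up. It gives the time, the measured TCP pose, the force, the opening and the grip force at its end, in the units of the state.
- ctrl.get_obs(): the state, without advancing time (a new reading comes with each control period).
- ctrl.get_image(name): name is "side" or "top" or "wrist"; returns (picture, depth): 384x512x3 uint8, red, green, blue; 384x512 float32, m along the optical axis (not along the pixel's ray), 0 where there is no reading.
- ctrl.get_calibration(name): a dict with "fx", "fy", "cx", "cy" (pixels), "extrinsics" (4x4, takes a point from world to camera coordinates). Camera axes: x right, y down, z forward; pixel columns grow to the right and rows downward; lengths in m; the calibration is good to about 2 mm. The wrist camera is an equidistant fisheye: a pixel r from the principal point sees the ray r / f radians off the axis. A picture is of the moment at which its call begins: read the wrist's pose just before it. get_calibration takes no time and is no camera call; for the wrist camera it gives the pose at the moment of the call.
- ctrl.finish_job(): hands the job in; it is judged then, once.
The state is a dict: "t": time; "q": joint angles; "dq": joint speeds; "effort": joint torques, N m; "tool_pos": TCP position; "tool_rot": TCP orientation; "contact_force": force on the tool from outside, world axes, zero at the start; "wrist_torque": the same for the moment, N m; "opening": finger opening in m; "grip_force": force on a finger pad.
Only numpy, scipy, OpenCV 4.12 (cv2) and the standard library are available. Lean on these libraries where they do the work, as an engineer would, in place of code of your own. Each camera call takes 0.05 s, during which the arm holds its last target. There are 200 camera calls.

## Working session

There is one attempt and no reset: what is moved stays moved. The work goes in short steps, Python scripts to look and compute and a shell command to move; the robot and the scene stay as the last step left them, time stands still between calls to the robot, and variables do not carry over. Pictures are saved under pics/ and viewed, at most 10 in all, crops included, and the job is handed in when it is done.

```bash
mkdir -p pics; ls
cat > h.py <<'E'
import numpy as np,cv2
from station import ctrl
def cloud(n):
    K=ctrl.get_calibration(n); im,d=ctrl.get_image(n)
    E=np.array(K["extrinsics"]); v,u=np.mgrid[0:384,0:512]
    x=(u-K["cx"])/K["fx"]; y=(v-K["cy"])/K["fy"]
    if n=="wrist":
        r=np.hypot(x,y)+1e-9; s=np.tan(np.minimum(r,1.5))/r; x=x*s;y=y*s
    P=np.stack([x*d,y*d,d,np.ones_like(d)],-1)@np.linalg.inv(E).T
    return im,d,P[...,:3]
E
python3 - <<'E'
from h import *
for n in("top","side"):
    im,d,P=cloud(n); np.savez(f"{n}.npz",im=im,d=d,P=P)
    cv2.imwrite(f"pics/{n}.png",im[...,::-1]); K=ctrl.get_calibration(n); print(n,np.linalg.inv(K["extrinsics"]).round(2),K["fx"])
o=ctrl.get_obs(); print({k:np.round(v,3) for k,v in o.items()})
E
```

```text
pics
top [[-0.   -0.99  0.16  0.31]
 [-1.    0.    0.01  0.03]
 [-0.01 -0.15 -0.99  1.71]
 [ 0.    0.    0.    1.  ]] 478.57653260878277
side [[ 0.8  -0.44  0.4   0.  ]
 [-0.6  -0.58  0.56 -0.73]
 [-0.01 -0.68 -0.73  1.12]
 [ 0.    0.    0.    1.  ]] 464.72716099800573
{'t': np.float64(0.1), 'q': array([ 1.154,  0.053,  1.614,  0.   ,  1.476, -0.119]), 'dq': array([ 0.001, -0.002, -0.005, -0.001, -0.   ,  0.   ]), 'effort': array([ 0.0000e+00, -3.9490e+01, -3.7136e+01, -0.0000e+00,  4.0000e-03,
        0.0000e+00]), 'tool_pos': array([0.183, 0.597, 0.23 ]), 'tool_rot': array([-4.660e-01, -3.106e+00,  3.000e-03]), 'contact_force': array([ 0.543, -0.23 ,  0.448]), 'wrist_torque': array([ 0.028,  0.026, -0.013]), 'grip_force': np.float64(0.0), 'opening': np.float64(0.086)}
```

View pics/top.png

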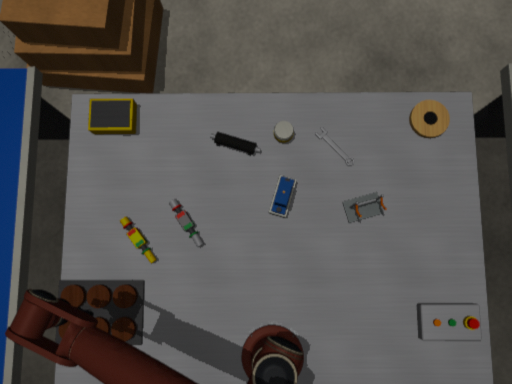

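View pics/side.png

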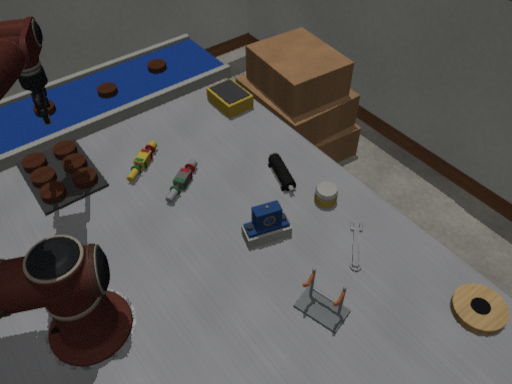

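The top view shows the gauge at about (186,222), with its red end at (176,205) and its go end at (200,243). The yellow look-alike is at (138,240), the block at (284,196) and the stand at (365,207). The side view agrees.

Run:
```python
from h import *
Z={n:np.load(n+".npz") for n in("top","side")}
def sel(n,box,f,zmin):
    im,P=Z[n]["im"].astype(int),Z[n]["P"]; u0,v0,u1,v1=box
    m=np.zeros(im.shape[:2],bool); m[v0:v1,u0:u1]=1
    h=cv2.cvtColor(Z[n]["im"],cv2.COLOR_RGB2HSV).astype(int)
    m&=f(h)&(P[...,2]>zmin)&(Z[n]["d"]>0); return P[m]
def st(name,p):
    c=p.mean(0); w,V=np.linalg.eigh(np.cov(p[:,:2].T)); a=V[:,1]
    r=(p[:,:2]-c[:2])@V; mid=c[:2]+V@((r.max(0)+r.min(0))/2)
    print(name,len(p),c.round(3),"mid",mid.round(3),"ang",np.degrees(np.arctan2(a[1],a[0])).round(1),"ext",np.ptp(r,axis=0).round(3),"z",p[:,2].min().round(3),p[:,2].max().round(3))
al=lambda h:h[...,0]>-1
blue=lambda h:(h[...,0]>100)&(h[...,0]<130)&(h[...,1]>120)
org=lambda h:(h[...,0]>3)&(h[...,0]<20)&(h[...,1]>120)
red=lambda h:((h[...,0]<8)|(h[...,0]>172))&(h[...,1]>110)
grn=lambda h:(h[...,0]>40)&(h[...,0]<90)&(h[...,1]>60)
for n,g,b,r in(("top",(163,190,210,253),(264,170,304,222),(335,185,395,228)),("side",(162,155,202,203),(238,195,296,245),(290,262,355,330))):
    print(n)
    st("gauge",sel(n,g,al,.012)); st("red",sel(n,g,red,.008)); st("green",sel(n,g,grn,.008))
    st("blue",sel(n,b,blue,.005)); p=sel(n,b,blue,.005); st("bluetop",p[p[:,2]>p[:,2].max()-.012]); st("block all",sel(n,b,al,.012))
    st("rack",sel(n,r,al,.005));st("orange",sel(n,r,org,.06))
a=[cv2.resize(Z[n]["im"][v:v+60,u:u+80],None,fx=5,fy=5,interpolation=2) for n,u,v in(("top",150,190),("top",325,175),("side",235,190),("side",285,260))]
cv2.imwrite("pics/c.png",np.vstack([np.hstack(a[:2]),np.hstack(a[2:])])[...,::-1])
```

```text
top
gauge 501 [0.462 0.302 0.034] mid [0.45  0.316] ang -146.7 ext [0.154 0.19 ] z 0.013 0.049
red 63 [0.497 0.327 0.037] mid [0.499 0.329] ang -149.1 ext [0.033 0.044] z 0.019 0.049
green 65 [0.438 0.288 0.037] mid [0.435 0.284] ang -152.4 ext [0.035 0.045] z 0.024 0.047
blue 427 [ 0.545 -0.037  0.1  ] mid [ 0.553 -0.039] ang 163.3 ext [0.046 0.126] z 0.043 0.136
bluetop 118 [ 0.555 -0.04   0.126] mid [ 0.553 -0.039] ang 165.8 ext [0.041 0.081] z 0.124 0.136
block all 724 [ 0.546 -0.038  0.079] mid [ 0.537 -0.042] ang 163.1 ext [0.08  0.171] z 0.012 0.136
rack 1010 [ 0.516 -0.332  0.022] mid [ 0.517 -0.337] ang 99.3 ext [0.178 0.236] z 0.005 0.143
orange 58 [ 0.503 -0.329  0.111] mid [ 0.503 -0.331] ang 107.0 ext [0.047 0.095] z 0.092 0.129
side
gauge 534 [0.457 0.298 0.033] mid [0.459 0.304] ang -147.3 ext [0.047 0.194] z 0.012 0.049
red 77 [0.501 0.323 0.033] mid [0.499 0.326] ang -137.5 ext [0.038 0.051] z 0.01 0.049
green 77 [0.439 0.282 0.033] mid [0.437 0.286] ang -150.9 ext [0.036 0.048] z 0.008 0.046
blue 822 [ 0.544 -0.048  0.091] mid [ 0.55  -0.042] ang 159.5 ext [0.053 0.127] z 0.043 0.131
bluetop 273 [ 0.549 -0.041  0.124] mid [ 0.55 -0.04] ang 163.1 ext [0.043 0.079] z 0.119 0.131
block all 1516 [ 0.542 -0.049  0.072] mid [ 0.55  -0.042] ang 157.2 ext [0.071 0.145] z 0.012 0.134
rack 1692 [ 0.518 -0.324  0.025] mid [ 0.555 -0.297] ang 75.4 ext [0.246 0.246] z 0.005 0.142
orange 91 [ 0.507 -0.332  0.111] mid [ 0.502 -0.33 ] ang 105.5 ext [0.046 0.094] z 0.061 0.132
```

View pics/c.png

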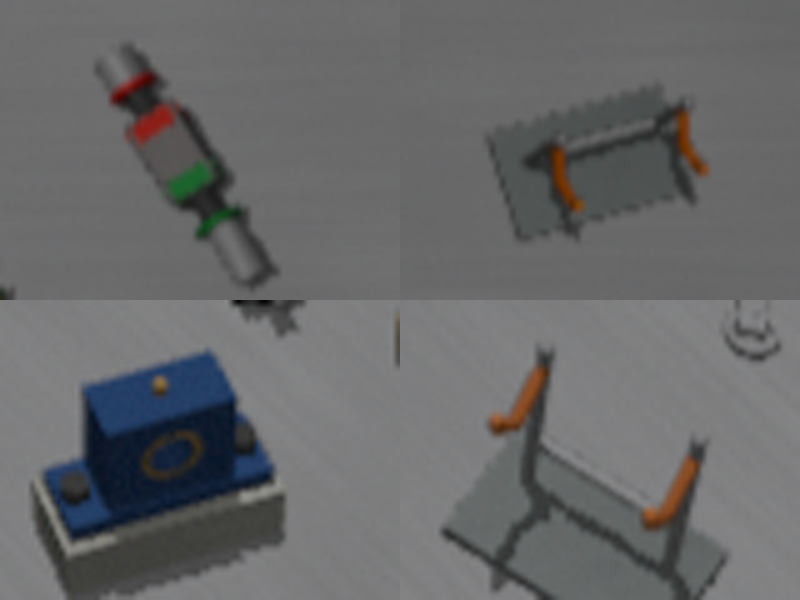

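The gauge handle is grey with red and green bands, and its go end points to world -147°. The bore axis lies at about 74° and the hook line at about 106°. I'll go above the gauge with a -130° turn, which keeps joint 6 in range later on.

```bash
R='0.0284 -0.029 -0.002 -0.0722'
python3 -m crank '0.0284 -0.029 -0.002 -0.0722;0.0284 -0.029 -0.002 -0.0722;0.0284 -0.029 -0.002 -0.0722;0.0284 -0.029 -0.002 -0.0722;0.0284 -0.029 -0.002 -0.0722' 100 40
python3 -m crank '0.0284 -0.029 -0.002 -0.0722;0.0284 -0.029 -0.002 -0.0722;0.0284 -0.029 -0.002 -0.0722;0.0284 -0.029 -0.002 -0.0722;0.0284 -0.029 -0.002 -0.0722'
python3 -m crank '0.0284 -0.029 -0.002 -0.0722;0.0284 -0.029 -0.002 -0.0722;0.0284 -0.029 -0.002 -0.0722;0.0284 -0.029 -0.002 -0.0722;0.0284 -0.029 -0.002 -0.0722'
python3 -m crank '0.0284 -0.029 -0.002 -0.0722;0.0284 -0.029 -0.002 -0.0722;0.0284 -0.029 -0.002 -0.0722;0.0284 -0.029 -0.002 -0.0722;0.0284 -0.029 -0.002 -0.0722'
python3 -m crank '0 0 0 0;0 0 0 0;0 0 0 0;0 0 0 0;0 0 0 0'
cat >> h.py <<'E'
from scipy.spatial.transform import Rotation as Ro
def pose():
    o=ctrl.get_obs(); R=Ro.from_rotvec(o["tool_rot"]).as_matrix()
    return o["t"],np.array(o["tool_pos"]),np.degrees(np.arctan2(R[1,1],R[0,1])),R
E
python3 - <<'E'
from h import *
print(pose()); im,d,P=cloud("wrist"); np.savez("w1.npz",im=im,d=d,P=P); cv2.imwrite("pics/w1.png",im[...,::-1])
K=ctrl.get_calibration("wrist"); print(np.linalg.inv(K["extrinsics"]).round(3),K["fx"])
E
```

```text
t: 0.52
tool_pos: [0.2547, 0.524, 0.2256]
tool_rot: [-1.324, -2.849, 0.002]
contact_force: [-0.7, 0.3, -0.2]
opening: 0.0856
grip_force: 0.0
t: 0.93
tool_pos: [0.3257, 0.4514, 0.2206]
tool_rot: [-2.069, -2.364, 0.002]
contact_force: [-0.7, 0.6, -0.3]
opening: 0.0859
grip_force: 0.0
t: 1.35
tool_pos: [0.3967, 0.379, 0.2157]
tool_rot: [2.647, 1.691, -0.001]
contact_force: [-0.0, -0.1, -0.0]
opening: 0.0854
grip_force: 0.0
t: 1.77
tool_pos: [0.4677, 0.3065, 0.2106]
tool_rot: [3.015, 0.883, -0.002]
contact_force: [0.4, -0.7, 0.8]
opening: 0.0853
grip_force: 0.0
t: 2.18
tool_pos: [0.4667, 0.3082, 0.2113]
tool_rot: [-3.011, -0.895, 0.0]
contact_force: [-0.5, 0.1, -0.2]
opening: 0.0852
grip_force: 0.0
(2.1833, array([0.46674985, 0.30816836, 0.21131449]), np.float64(-56.90927851097865), array([[ 8.37807141e-01,  5.45966282e-01, -1.14206729e-04],
       [ 5.45966294e-01, -8.37807125e-01,  1.66611329e-04],
       [-4.71904378e-06, -2.01941186e-04, -9.99999980e-01]]))
[[ 0.545 -0.803 -0.242  0.528]
 [-0.838 -0.521 -0.158  0.348]
 [ 0.001  0.289 -0.957  0.355]
 [ 0.     0.     0.     1.   ]] 297.3186396354542
```

View pics/w1.png

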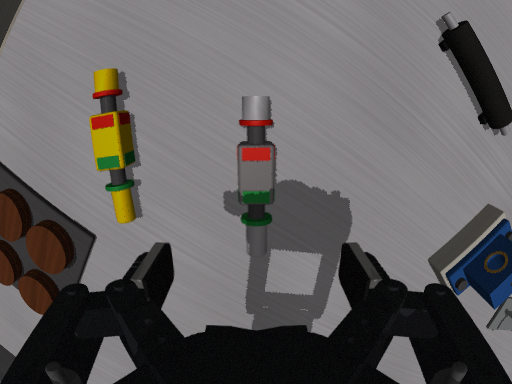

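The gauge is straight under the gripper, with its handle at about (257,173) and its red collar at (257,122). The yellow copy is well clear on the left.

Run:
```python
from h import *
Z=np.load("w1.npz"); im,P=Z["im"],Z["P"]
m=np.zeros(im.shape[:2],bool); m[90:262,225:290]=1
G=P[m]; p=G[(G[:,2]>.036)&(G[:,2]<.045)]
h=p[:,:2].astype(np.float32); print(len(p),cv2.minAreaRect(h),p[:,2].max())
g=G[(G[:,2]>.012)&(G[:,2]<.05)][:,:2]; c,s=np.cos(np.radians(33)),np.sin(np.radians(33))
a=g@[c,s]; b=g@[-s,c]; print(np.percentile(a,[0,1,99,100]),np.percentile(b,[1,50,99]))
t=np.array([.46675,.30817]);print(t@[c,s],t@[-s,c])
for lo in np.arange(.5,.7,.02):
    k=(a>lo)&(a<lo+.02); print(round(lo,2),k.sum(),np.round([b[k].min(),b[k].max()],4) if k.any() else'')
```

```text
2569 ((0.4766610860824585, 0.31517890095710754), (0.14484860002994537, 0.04026520624756813), 32.42683792114258) 0.04447214521831533
[0.45474232 0.4587565  0.64277244 0.64429077] [-0.0143822   0.004124    0.02377355]
0.5592908990091076 0.004242839330477477
0.5 466 [-0.0139  0.0232]
0.52 453 [-0.015   0.0244]
0.54 622 [-0.0148  0.024 ]
0.56 677 [-0.0156  0.0249]
0.58 614 [-0.0156  0.0247]
0.6 427 [-0.0135  0.0231]
0.62 524 [-0.0102  0.0195]
0.64 112 [-0.0101  0.0194]
0.66 0 
0.68 0
```

Alignment is within 1 mm and 1°. I'll descend and grip.

```bash
python3 -m crank '0 0 -0.05 0;0 0 -0.06 0;0 0 -0.06 0;0 0 -0.06 0;0 0 -0.06 0' 100 60 | tail -0
python3 -m crank '0 0 -0.05 0;0 0 -0.03 0;0 0 -0.02 0;0 0 -0.015 0;0 0 -0.007 0'
python3 -m crank '0 0 0 0;0 0 0 0;0 0 0 0;0 0 0 0;0 0 0 0' 20 60
python3 -m crank '0 0 0 0;0 0 0 0;0 0 0 0;0 0 0 0;0 0 0 0'
python3 -m crank '0 0 0 0;0 0 0 0;0 0 0 0;0 0 0 0;0 0 0 0'
```

```text
t: 3.07
tool_pos: [0.4671, 0.3077, 0.0048]
tool_rot: [3.012, 0.893, -0.001]
contact_force: [0.0, -0.6, 0.2]
opening: 0.0856
grip_force: 0.0
t: 3.48
tool_pos: [0.4685, 0.3082, 0.0069]
tool_rot: [-3.012, -0.891, -0.005]
contact_force: [-0.3, 1.0, 3.3]
opening: 0.0391
grip_force: 62.9
t: 3.9
tool_pos: [0.4685, 0.3082, 0.0069]
tool_rot: [-3.012, -0.891, -0.004]
contact_force: [-0.6, 1.2, 5.5]
opening: 0.0389
grip_force: 62.9
t: 4.32
tool_pos: [0.4685, 0.3082, 0.0069]
tool_rot: [-3.012, -0.891, -0.004]
contact_force: [-1.2, 1.7, 5.5]
opening: 0.039
grip_force: 62.9Exception ignored on flushing sys.stdout:
BrokenPipeError: [Errno 32] Broken pipe
```

```bash
python3 -m crank '0 0 0.02 0;0 0 0.04 0;0 0 0.06 0;0 0 0.06 0;0 0 0.06 0' >/dev/null
python3 -m crank '0 0 0.06 0;0 0 0.06 0;0 0 0.06 0;0 0 0.06 0;0 0 0.06 0'
python3 -m crank '0.006 -0.06 0.01 0.03;0.006 -0.06 0.01 0.03;0.006 -0.06 0.01 0.03;0.006 -0.06 0 0.03;0.006 -0.06 0 0.03' >/dev/null
python3 -m crank '0.006 -0.06 0 0.03;0.006 -0.06 0 0.03;0.006 -0.06 0 0.03;0.006 -0.06 0 0.03;0.006 -0.06 0 0.03' >/dev/null
python3 -m crank '0.006 -0.06 0 0.03;0.006 -0.06 0 0.03;0.006 -0.06 0 0.03;0.006 -0.06 0 0.03;0.006 -0.06 0 0.03' >/dev/null
python3 -m crank '0 0 0 0;0 0 0 0;0 0 0 0;0 0 0 0;0 0 0 0'
python3 - <<'E'
from h import *
print(pose()); im,d,P=cloud("wrist"); np.savez("w2.npz",im=im,d=d,P=P); cv2.imwrite("pics/w2.png",im[...,::-1])
E
```

```text
t: 5.15
tool_pos: [0.4661, 0.3067, 0.2751]
tool_rot: [3.012, 0.891, -0.005]
contact_force: [-0.2, 0.3, -4.2]
opening: 0.0395
grip_force: 61.6
t: 6.82
tool_pos: [0.5121, -0.1415, 0.29]
tool_rot: [-2.516, -1.88, 0.0]
contact_force: [-0.6, 0.8, -5.2]
opening: 0.0392
grip_force: 62.1
(6.8167, array([ 0.51213533, -0.14145938,  0.28999929]), np.float64(-16.448382973880197), array([[ 2.83151553e-01,  9.59074988e-01, -6.04903250e-04],
       [ 9.59075162e-01, -2.83151375e-01,  3.63980319e-04],
       [ 1.77805233e-04, -6.83209275e-04, -9.99999751e-01]]))
```

View pics/w2.png

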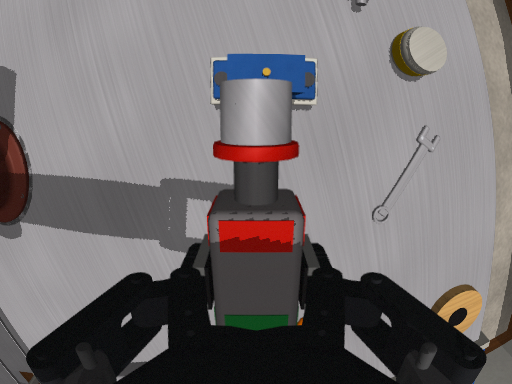

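The block top is at about (265,67), half hidden by the held gauge, whose axis runs along column 257. Next I'll fit both from depth.

Run:
```python
from h import *
Z=np.load("w2.npz"); im,P=Z["im"],Z["P"]; t,T,y,R=pose(); print(y)
h=cv2.cvtColor(im,cv2.COLOR_RGB2HSV).astype(int); B=(h[...,0]>100)&(h[...,0]<130)&(h[...,1]>120)
B[110:]=0
p=P[B]; z0=np.percentile(p[:,2],99); print("ztop",z0,len(p), np.median(p[p[:,2]>z0-.008][:,2]))
for z in(.006,.012):
  q=p[p[:,2]>z0-z]; print(len(q),cv2.minAreaRect(q[:,:2].astype(np.float32)))
# plinth
m=np.zeros_like(B); m[45:110,200:330]=1; q=P[m]; q=q[(q[:,2]>.012)&(q[:,2]<.16)]; print(cv2.minAreaRect(q[:,:2].astype(np.float32)))
# gauge in tool frame
m=np.zeros_like(B); m[75:315,200:312]=1; q=P[m]; q=q[(q[:,2]>.26)]; q=(q-T)@R
for lo in np.arange(-.03,.09,.01):
    k=q[(q[:,0]>lo)&(q[:,0]<lo+.01)]
    if len(k)>5: print(round(lo,3),len(k),"y",np.percentile(k[:,1],[1,99]).round(4),"ztop",np.percentile(k[:,2],2).round(4))
print("tipx",np.percentile(q[:,0],[99,99.8]))
# other cams
for n,b in(("top",(264,170,304,222)),("side",(238,195,296,245))):
  Z=np.load(n+".npz"); hh=cv2.cvtColor(Z["im"],cv2.COLOR_RGB2HSV).astype(int); M=(hh[...,0]>100)&(hh[...,0]<130)&(hh[...,1]>120)
  p=Z["P"][M&(Z["P"][...,2]>.1)&(Z["P"][...,0]>.4)&(Z["P"][...,0]<.7)&(abs(Z["P"][...,1]+.04)<.1)]; k=p[:,2]>.118; print(n,np.median(p[k][:,2]),cv2.minAreaRect(p[k][:,:2].astype(np.float32)))
# brass ring
Z=np.load("side.npz"); c=Z["im"][205:240,240:295]; hh=cv2.cvtColor(c,cv2.COLOR_RGB2HSV); M=(hh[...,0]>8)&(hh[...,0]<32)&(hh[...,1]>60)
p=Z["P"][205:240,240:295][M]; p=p[p[:,2]<.118]; print("ring",len(p),p.min(0),p.max(0),p.mean(0))
```

```text
-16.441081316826924
ztop 0.12610881960623505 2618 0.12434590638493145
2034 ((0.550462007522583, -0.04723966121673584), (0.05581189692020416, 0.08029383420944214), 73.52261352539062)
2046 ((0.550462007522583, -0.04723966121673584), (0.05581189692020416, 0.08029383420944214), 73.52261352539062)
((0.5522687435150146, -0.03946642577648163), (0.06392500549554825, 0.14093804359436035), 73.61653137207031)
-0.03 20 y [-0.0211  0.0202] ztop -0.0325
-0.02 1254 y [-0.0204  0.0193] ztop -0.0359
-0.01 1819 y [-0.0216  0.0208] ztop -0.0409
0.0 2171 y [-0.0225  0.0214] ztop -0.0434
0.01 2859 y [-0.0258  0.0247] ztop -0.0755
0.02 2411 y [-0.0207  0.0199] ztop -0.036
0.03 2532 y [-0.0186  0.0178] ztop -0.034
0.04 1033 y [-0.0104  0.0088] ztop -0.025
0.05 1789 y [-0.018   0.0169] ztop -0.0336
0.06 1778 y [-0.0154  0.014 ] ztop -0.0302
0.07 1938 y [-0.0151  0.0142] ztop -0.1438
0.08 750 y [-0.0152  0.0139] ztop -0.0302
tipx [0.08296789 0.08391726]
top 0.1236888316906215 ((0.5532528162002563, -0.03943285346031189), (0.03984098508954048, 0.07984215021133423), 73.4322280883789)
side 0.12397042000172848 ((0.550319254398346, -0.03982164338231087), (0.04302174225449562, 0.07866618782281876), 76.40827178955078)
ring 21 [ 0.53215195 -0.06216461  0.06611233] [ 0.56396857 -0.03873176  0.10653511] [ 0.550875   -0.05493093  0.08879194]
```

```bash
python3 -m crank '0.021 0.063 0 0;0.021 0.063 0 0;0.021 0.063 0 0;0.021 0.063 0 0;0.021 0.063 0 0' >/dev/null
python3 -m crank '0.021 0.063 0 0;0.021 0.063 0 0;0.022 0.062 0 0;0 0 0 0;0 0 0 0'
python3 -m crank '0 0 -0.055 0;0 0 -0.055 0;0 0 -0.055 0;0 0 -0.055 0;0 0 -0.055 0' >/dev/null
python3 -m crank '0 0 -0.055 0;0 0 -0.055 0;0 0 -0.03 0;0 0 -0.012 0;0 0 0 0' >/dev/null
python3 -m crank '0 0 0 0;0 0 0 0;0 0 0 0;0 0 0 0;0 0 0 0'
cat >> h.py <<'E'
a=np.array([.2823,.9593,0]);n=np.array([.9593,-.2823,0]);bore=np.array([.552,-.0395,.0903])
def go():
    t,T,y,R=pose(); d=T-bore; print("t",round(t,2),"along %.4f lat(want .0006) %.4f z %.4f"%(d@a,d@n,T[2]),"yaw %.2f"%y,np.round(ctrl.get_obs()["contact_force"],1))
E
python3 -c "
from h import *
go()
print(np.degrees(Ro.from_matrix(pose()[3]).as_rotvec()))
im,d,P=cloud('side');np.savez('s2.npz',im=im,P=P);cv2.imwrite('pics/s2.png',cv2.resize(im[170:250,215:315],None,fx=7,fy=7,interpolation=2)[...,::-1])"
```

```text
t: 7.7
tool_pos: [0.5966, 0.1113, 0.29]
tool_rot: [-2.514, -1.884, 0.001]
contact_force: [0.4, -0.1, -4.3]
opening: 0.0392
grip_force: 62.1
t: 8.95
tool_pos: [0.5976, 0.109, 0.078]
tool_rot: [2.517, 1.879, 0.003]
contact_force: [-0.1, -0.3, -5.5]
opening: 0.0389
grip_force: 62.0
t 8.95 along 0.1554 lat(want .0006) 0.0018 z 0.0780 yaw -16.52 [-0.1 -0.3 -5.5]
[144.19540909 107.63678833   0.14561869]
```

View pics/s2.png

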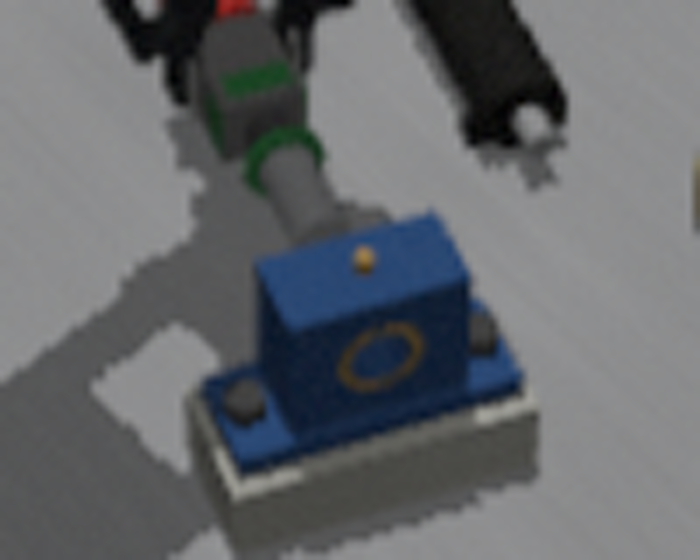

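The go plug points at the far face of the block and looks level with the bore. I'll correct about 1 mm and feed it in, watching the force.

```bash
python3 -m crank '-0.0023 0.0007 -0.002 0;-0.0028 -0.0096 0 0;-0.0028 -0.0096 0 0;-0.0028 -0.0096 0 0;-0.0028 -0.0096 0 0' >/dev/null
python3 -m crank '0 0 0 0;0 0 0 0;0 0 0 0;0 0 0 0;0 0 0 0' |head -2; python3 -c "from h import *;go()"
python3 -m crank '-0.0014 -0.0048 0 0;-0.0014 -0.0048 0 0;-0.0014 -0.0048 0 0;-0.0014 -0.0048 0 0;-0.0014 -0.0048 0 0' >/dev/null;  python3 -c "from h import *;go()"
python3 -m crank '0 0 0 0;0 0 0 0;0 0 0 0;0 0 0 0;0 0 0 0' >/dev/null;  python3 -c "from h import *;go()"
```

```text
t: 9.83
tool_pos: [0.5902, 0.0903, 0.0758]
t 9.83 along 0.1353 lat(want .0006) -0.0000 z 0.0758 yaw -16.51 [ 0.1  0.1 -3.5]
t 10.25 along 0.1223 lat(want .0006) 0.0000 z 0.0758 yaw -16.53 [ 0.3  0.2 -4.5]
t 10.67 along 0.1227 lat(want .0006) 0.0000 z 0.0758 yaw -16.52 [-0.6  0.3 -4.7]
```

```bash
python3 -m crank '-0.0011 -0.0038 0 0;-0.0011 -0.0038 0 0;-0.0011 -0.0038 0 0;0 0 0 0;0 0 0 0' >/dev/null;  python3 -c "from h import *;go()"
python3 -m crank '-0.0011 -0.0038 0 0;-0.0011 -0.0038 0 0;-0.0011 -0.0038 0 0;0 0 0 0;0 0 0 0' >/dev/null;  python3 -c "from h import *;go()"
```

```text
t 11.08 along 0.1165 lat(want .0006) 0.0001 z 0.0758 yaw -16.54 [ 0.4 -0.7 -5.1]
t 11.5 along 0.1106 lat(want .0006) 0.0001 z 0.0758 yaw -16.54 [-0.1  0.  -4.9]
```

The plug is in about 15 mm with no resistance, so I'll continue to the collar.

```bash
python3 -m crank '-0.0014 -0.0048 0 0;-0.0014 -0.0048 0 0;-0.0014 -0.0048 0 0;-0.0014 -0.0048 0 0;0 0 0 0' >/dev/null;  python3 -c "from h import *;go()"
python3 -m crank '-0.0014 -0.0048 0 0;-0.0014 -0.0048 0 0;-0.0014 -0.0048 0 0;-0.0014 -0.0048 0 0;0 0 0 0' >/dev/null;  python3 -c "from h import *;go()"
python3 -m crank '-0.0006 -0.0019 0 0;-0.0006 -0.0019 0 0;0 0 0 0;0 0 0 0;0 0 0 0' >/dev/null;  python3 -c "from h import *;go()"
```

```text
t 11.92 along 0.1002 lat(want .0006) 0.0001 z 0.0758 yaw -16.55 [ 0.8  0.2 -4.5]
t 12.33 along 0.0902 lat(want .0006) 0.0001 z 0.0758 yaw -16.54 [ 0.2  0.9 -4.1]
t 12.75 along 0.0888 lat(want .0006) 0.0001 z 0.0758 yaw -16.52 [-0.4 -0.7 -4.4]
```

```bash
python3 -m crank '-0.0006 -0.0019 0 0;-0.0006 -0.0019 0 0;0 0 0 0;0 0 0 0;0 0 0 0' >/dev/null;  python3 -c "from h import *;go()"
```

```text
t 13.17 along 0.0867 lat(want .0006) 0.0001 z 0.0758 yaw -16.52 [ 0.1 -0.5 -5.2]
```

```bash
python3 -m crank '-0.0006 -0.0019 0 0;-0.0006 -0.0019 0 0;0 0 0 0;0 0 0 0;0 0 0 0' >/dev/null;  python3 -c "from h import *;go()"
python3 -m crank '-0.0006 -0.0019 0 0;0 0 0 0;0 0 0 0;0 0 0 0;0 0 0 0' >/dev/null;  python3 -c "from h import *;go()"
```

```text
t 13.58 along 0.0847 lat(want .0006) 0.0001 z 0.0758 yaw -16.52 [ 0.7 -0.5 -3.4]
t 14.0 along 0.0837 lat(want .0006) 0.0000 z 0.0758 yaw -16.52 [ 0.3 -0.4 -5.4]
```

```bash
python3 -m crank '-0.0006 -0.0019 0 0;0 0 0 0;0 0 0 0;0 0 0 0;0 0 0 0' >/dev/null;  python3 -c "from h import *;go()"
```

```text
t 14.42 along 0.0828 lat(want .0006) 0.0000 z 0.0759 yaw -16.52 [ 1.1 -0.6 -4.2]
```

```bash
python3 -m crank '-0.0006 -0.0019 0 0;0 0 0 0;0 0 0 0;0 0 0 0;0 0 0 0' >/dev/null;  python3 -c "from h import *;go()"
python3 -m crank '-0.0006 -0.0019 0 0;0 0 0 0;0 0 0 0;0 0 0 0;0 0 0 0' >/dev/null;  python3 -c "from h import *;go()"
```

```text
t 14.83 along 0.0824 lat(want .0006) 0.0000 z 0.0760 yaw -16.53 [ 3.4  4.7 -5.2]
t 15.25 along 0.0824 lat(want .0006) 0.0000 z 0.0761 yaw -16.53 [ 4.1  7.5 -4.8]
```

The collar is home: about 8 N along the axis, and no advance at along = 0.0824 against 0.082 predicted. I'll withdraw, cross over the block and come to the other face with the no-go end.

```bash
python3 -m crank '0.003 0.0096 0 0;0.0085 0.0288 0 0;0.0085 0.0288 0 0;0.0085 0.0288 0 0;0.0085 0.0288 0 0' >/dev/null
python3 -m crank '0.006 0.0192 0 0;0 0 0 0;0 0 0.03 0;0 0 0.05 0;0 0 0.06 0' >/dev/null; python3 -c "from h import *;go()"
python3 -m crank '0 0 0.06 0;0 0 0.05 0;-0.0205 -0.0698 0 0;-0.0205 -0.0698 0 0;-0.0205 -0.0698 0 0' >/dev/null
python3 -m crank '-0.0205 -0.0698 0 0;-0.0205 -0.0698 0 0;-0.0205 -0.0698 0 0;-0.0205 -0.0698 0 0;-0.0205 -0.0698 0 0' >/dev/null
python3 -m crank '0 0 0 0;0 0 0 0;0 0 0 0;0 0 0 0;0 0 0 0' >/dev/null
python3 - <<'E'
from h import *
go(); t,T,y,R=pose(); im,d,P=cloud("wrist"); np.savez("w3.npz",im=im,P=P); cv2.imwrite("pics/w3.png",im[...,::-1])
q=((P-T)@R)[75:315,200:312].reshape(-1,3); q=q[(q[:,2]<.01)]
for lo in(.034,.05,.06,.07):
    k=q[(q[:,0]>lo)&(q[:,0]<lo+.01)]; print(lo,len(k),np.percentile(k[:,1],[1,99]).round(4),np.percentile(k[:,2],2).round(4))
print("tip",np.percentile(q[:,0],[99,99.8]))
E
```

```text
t 16.08 along 0.1551 lat(want .0006) -0.0018 z 0.1435 yaw -16.51 [ 1.   0.1 -4.8]
t 17.33 along -0.1340 lat(want .0006) 0.0003 z 0.2007 yaw -16.42 [ 0.3  0.3 -3.9]
0.034 995 [-0.01    0.0091] -0.0251
0.05 1783 [-0.0178  0.0169] -0.0337
0.06 1779 [-0.0153  0.0141] -0.0305
0.07 1918 [-0.0152  0.0143] -0.1439
tip [0.08295416 0.083933  ]
```

```bash
python3 -m crank '0 0 -0.05 0;0 0 -0.06 0;0 0 -0.06 0;0 0 -0.05 0;0 0 -0.03 0' >/dev/null
python3 -m crank '0 0 0 0;0.0028 0.0096 0 0;0.0028 0.0096 0 0;0.0028 0.0096 0 0;0.0028 0.0096 0 0' >/dev/null
python3 -m crank '0.0014 0.0048 0 0;0 0 0 0;0 0 0 0;0 0 0 0;0 0 0 0' >/dev/null;python3 -c "from h import *;go()"
python3 -m crank '0.0011 0.0038 0 0;0 0 0 0;0 0 0 0;0 0 0 0;0 0 0 0' >/dev/null;python3 -c "from h import *;go()"
python3 -m crank '0.0011 0.0038 0 0;0 0 0 0;0 0 0 0;0 0 0 0;0 0 0 0' >/dev/null;python3 -c "from h import *;go()"
```

```text
t 18.63 along -0.1127 lat(want .0006) 0.0003 z 0.0759 yaw -16.54 [-0.9 -0.2 -4.3]
t 19.05 along -0.1106 lat(want .0006) 0.0003 z 0.0758 yaw -16.53 [-0.6 -0.  -5.4]
t 19.47 along -0.1086 lat(want .0006) 0.0003 z 0.0758 yaw -16.52 [-0.3 -0.6 -5.2]
```

```bash
python3 -m crank '0.0011 0.0038 0 0;0 0 0 0;0 0 0 0;0 0 0 0;0 0 0 0' >/dev/null;python3 -c "from h import *;go()"
python3 -m crank '0.0006 0.0019 0 0;0 0 0 0;0 0 0 0;0 0 0 0;0 0 0 0' >/dev/null;python3 -c "from h import *;go()"
python3 -m crank '0.0006 0.0019 0 0;0 0 0 0;0 0 0 0;0 0 0 0;0 0 0 0' >/dev/null;python3 -c "from h import *;go()"
```

```text
t 19.88 along -0.1066 lat(want .0006) 0.0003 z 0.0758 yaw -16.52 [-0.4  0.4 -4.1]
t 20.3 along -0.1057 lat(want .0006) 0.0003 z 0.0758 yaw -16.52 [-0.2  1.  -4.8]
t 20.72 along -0.1046 lat(want .0006) 0.0003 z 0.0758 yaw -16.52 [-0.3 -0.2 -5.9]
```

```bash
python3 -m crank '0.0006 0.0019 0 0;0 0 0 0;0 0 0 0;0 0 0 0;0 0 0 0' >/dev/null;python3 -c "from h import *;go()"
```

```text
t 21.13 along -0.1036 lat(want .0006) 0.0003 z 0.0758 yaw -16.52 [-0.  -1.1 -4.9]
```

```bash
python3 -m crank '0.0006 0.0019 0 0;0 0 0 0;0 0 0 0;0 0 0 0;0 0 0 0' >/dev/null;python3 -c "from h import *;go()"
python3 -m crank '0.0006 0.0019 0 0;0 0 0 0;0 0 0 0;0 0 0 0;0 0 0 0' >/dev/null;python3 -c "from h import *;go()"
```

```text
t 21.55 along -0.1035 lat(want .0006) 0.0004 z 0.0759 yaw -16.52 [-2.7 -4.5 -4.5]
t 21.97 along -0.1036 lat(want .0006) 0.0004 z 0.0760 yaw -16.52 [-3.9 -8.3 -3.1]
```

The no-go end stopped on the face at 9 N. I'll hold it there for about 0.8 s, then back off.

```bash
python3 -m crank '0.0003 0.001 0 0;0 0 0 0;0 0 0 0;0 0 0 0;0 0 0 0' >/dev/null;python3 -c "from h import *;go()"
python3 -m crank '0 0 0 0;0 0 0 0;0 0 0 0;0 0 0 0;0 0 0 0' >/dev/null;python3 -c "from h import *;go()"
python3 -m crank '-0.003 -0.0096 0 0;-0.0085 -0.0288 0 0;-0.0085 -0.0288 0 0;-0.0085 -0.0288 0 0;0 0 0 0' >/dev/null
python3 -m crank '0 0 0.05 0;0 0 0.07 0;0 0 0.07 0;0 0 0.07 0;0 0 0.07 0' >/dev/null;python3 -c "from h import *;go()"
cat > r.py <<'E'
from h import *
for nm in("top","side"):
    Z=np.load(nm+".npz"); im,P=Z["im"],Z["P"]; h=cv2.cvtColor(im,cv2.COLOR_RGB2HSV).astype(int)
    R=(abs(P[...,0]-.5)<.15)&(abs(P[...,1]+.33)<.13)
    m=R&(h[...,0]>3)&(h[...,0]<20)&(h[...,1]>120)&(P[...,2]>.08); p=P[m]
    u=p@[np.cos(np.radians(106)),np.sin(np.radians(106)),0]; s=u>np.median(u)
    for k in(s,~s): q=p[k]; f=q[np.argsort(q[:,2])]; print(nm,"hook mean",q.mean(0).round(4),"min",q.min(0).round(3),"max",q.max(0).round(3))
    b=P[R&(P[...,2]>.004)&(P[...,2]<.016)]; print("base",len(b),cv2.minAreaRect(b[:,:2].astype(np.float32)))
E
python3 r.py
```

```text
t 22.38 along -0.1035 lat(want .0006) 0.0004 z 0.0761 yaw -16.51 [ -5.  -10.3  -3.3]
t 22.8 along -0.1035 lat(want .0006) 0.0004 z 0.0761 yaw -16.51 [ -4.5 -10.5  -3.3]
t 23.63 along -0.1506 lat(want .0006) 0.0001 z 0.2423 yaw -16.50 [ 1.1 -0.6 -4.8]
top hook mean [ 0.4908 -0.288   0.1106] min [ 0.47  -0.297  0.096] max [ 0.511 -0.279  0.129]
top hook mean [ 0.5143 -0.3698  0.1112] min [ 0.474 -0.381  0.092] max [ 0.535 -0.297  0.127]
base 1635 ((0.5005898475646973, -0.3298971652984619), (0.25960803031921387, 0.29866066575050354), 89.96380615234375)
side hook mean [ 0.4952 -0.2893  0.1119] min [ 0.468 -0.367  0.084] max [ 0.526 -0.278  0.128]
side hook mean [ 0.5174 -0.3724  0.112 ] min [ 0.492 -0.381  0.084] max [ 0.537 -0.365  0.132]
base 2154 ((0.4999496340751648, -0.3302288353443146), (0.2999272644519806, 0.25941020250320435), 0.10397979617118835)
```

The no-go check held at about 11 N without entering. Now I'll look at the stand from close by, before approaching it.

```bash
python3 -m crank '-0.0095 -0.0586 0.01 0.036;-0.0095 -0.0586 0.01 0.036;-0.0095 -0.0586 0.01 0.036;-0.0095 -0.0586 0.01 0.036;-0.0095 -0.0586 0.01 0.036' >/dev/null
python3 -m crank '-0.0095 -0.0586 0.01 0.036;-0.0095 -0.0586 0.01 0.036;-0.0095 -0.0586 0.01 0.036;-0.0095 -0.0586 0.01 0.036;-0.0095 -0.0586 0.01 0.036' >/dev/null
python3 -m crank '0 0 0 0;0 0 0 0;0 0 0 0;0 0 0 0;0 0 0 0' >/dev/null
python3 - <<'E'
from h import *
print(pose()[:3]); im,d,P=cloud("wrist"); np.savez("w4.npz",im=im,d=d,P=P); cv2.imwrite("pics/w4.png",im[...,::-1])
E
```

```text
(24.8833, array([ 0.46253156, -0.4763836 ,  0.29043525]), np.float64(15.94753236018764))
```

View pics/w4.png

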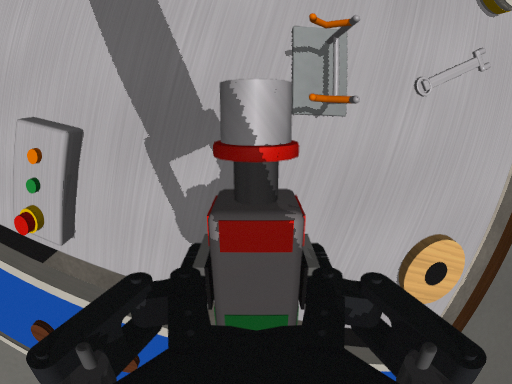

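The two orange hooks are in clear view, the right one at (333,99) and the left one at (333,20), with the base plate behind and the held gauge not in the way. I'll fit their positions and the V.

Run:
```python
from h import *
Z=np.load("w4.npz"); im,P=Z["im"],Z["P"]; h=cv2.cvtColor(im,cv2.COLOR_RGB2HSV).astype(int)
W=np.zeros(im.shape[:2],bool); W[5:125,285:370]=1
m=W&(h[...,0]>3)&(h[...,0]<22)&(h[...,1]>120)&(P[...,2]>.07)&(P[...,2]<.17)
v=np.mgrid[0:384,0:512][0]; A,B=P[m&(v<55)],P[m&(v>=55)]
b=P[W&(P[...,2]>.006)&(P[...,2]<.014)]; r=cv2.minAreaRect(b[:,:2].astype(np.float32)); print("base",r,len(b))
D=np.median(A,0)-np.median(B,0); print("hooks ang",np.degrees(np.arctan2(D[1],D[0])),np.hypot(*D[:2]))
for th in(105.5,):
  c,s=np.cos(np.radians(th)),np.sin(np.radians(th)); Y=np.array([c,s,0]);X=np.array([s,-c,0]); O=np.array([.503,-.330,0])
  for N,q in(("L",A),("R",B)):
    x=(q-O)@X;y=(q-O)@Y; print(N,len(q),"x",x.min().round(4),x.max().round(4),"y",np.percentile(y,[2,50,98]).round(4))
    for lo in np.arange(-.04,.035,.005):
        k=(x>lo)&(x<=lo+.005)
        if k.sum()>2: print("  x%.3f n%d y %.4f z %.4f"%(lo+.0025,k.sum(),np.median(y[k]),np.percentile(q[k][:,2],90)))
```

```text
base ((0.5142555832862854, -0.3279297351837158), (0.08116099238395691, 0.13035224378108978), 15.362456321716309) 4025
hooks ang 106.22313966348808 0.08711441327502113
L 279 x -0.0249 0.0231 y [0.0389 0.0416 0.0461]
  x-0.023 n33 y 0.0416 z 0.1279
  x-0.018 n27 y 0.0409 z 0.1277
  x-0.013 n25 y 0.0416 z 0.1152
  x-0.008 n23 y 0.0415 z 0.1102
  x-0.003 n24 y 0.0419 z 0.1058
  x0.002 n32 y 0.0421 z 0.1064
  x0.007 n32 y 0.0422 z 0.1109
  x0.012 n38 y 0.0422 z 0.1162
  x0.017 n38 y 0.0421 z 0.1206
  x0.022 n7 y 0.0398 z 0.1206
R 276 x -0.0246 0.0207 y [-0.0485 -0.045  -0.0412]
  x-0.023 n31 y -0.0451 z 0.1284
  x-0.018 n16 y -0.0450 z 0.1274
  x-0.013 n22 y -0.0453 z 0.1147
  x-0.008 n26 y -0.0450 z 0.1105
  x-0.003 n23 y -0.0448 z 0.1054
  x0.002 n38 y -0.0444 z 0.1067
  x0.007 n37 y -0.0453 z 0.1113
  x0.012 n40 y -0.0450 z 0.1168
  x0.017 n39 y -0.0448 z 0.1214
  x0.022 n4 y -0.0424 z 0.1217
```

```bash
cat >> h.py <<'E'
def rk():
    t,T,y,R=pose(); d=T-[.5027,-.3291,0]; print("t %.2f err x %.4f y %.4f z %.4f yaw %.2f (15.4)"%(t,d[0],d[1],T[2],y),np.round(ctrl.get_obs()["contact_force"],1))
E
python3 -m crank '0.0134 0.0491 0 -0.003;0.0134 0.0491 0 -0.003;0.0134 0.0491 0 0;0.0134 0.0491 0 0;0.0134 0.0491 0 0' >/dev/null
python3 -m crank '0.0134 0.0491 0 0;0 0 -0.03 0;0 0 -0.05 0;0 0 -0.06 0;0 0 -0.06 0' >/dev/null
python3 -m crank '0 0 -0.05 0;0 0 -0.04 0;0 0 0 0;0 0 0 0;0 0 0 0' >/dev/null
python3 -c "from h import *;rk()"
python3 -m crank '0 0 0 0;0 0 0 0;0 0 0 0;0 0 0 0;0 0 0 0' >/dev/null
python3 -c "
from h import *
rk();im,d,P=cloud('side');cv2.imwrite('pics/s3.png',cv2.resize(im[240:330,270:370],None,fx=6,fy=6,interpolation=2)[...,::-1])"
```

```text
t 26.18 err x 0.0004 y -0.0018 z 0.1475 yaw 15.35 (15.4) [ 0.   0.2 -4.1]
t 26.60 err x -0.0002 y -0.0014 z 0.1464 yaw 15.34 (15.4) [ 0.5  0.9 -4.3]
```

View pics/s3.png

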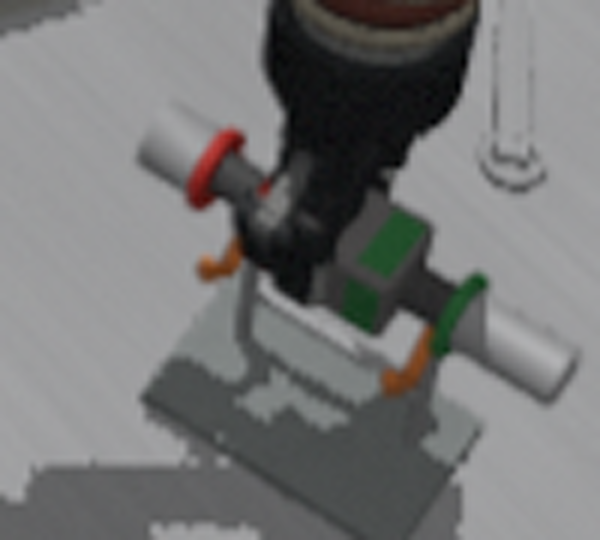

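The gauge is straight above both hooks, with each neck over its hook: no-go at (235,190)/(225,260), go at (430,290)/(405,370). I'll lower it.

```bash
python3 -m crank '0 0.0025 -0.01 0;0 0 -0.02 0;0 0 -0.02 0;0 0 -0.02 0;0 0 -0.01 0' >/dev/null;python3 -c "from h import *;rk()"
python3 -m crank '0 0 -0.003 0;0 0 0 0;0 0 0 0;0 0 0 0;0 0 0 0' >/dev/null;python3 -c "from h import *;rk()"
python3 -m crank '0 0 -0.003 0;0 0 0 0;0 0 0 0;0 0 0 0;0 0 0 0' >/dev/null;python3 -c "from h import *;rk()"
```

```text
t 27.07 err x -0.0016 y 0.0011 z 0.1027 yaw 15.33 (15.4) [1.2 3.3 9.8]
t 27.48 err x -0.0003 y -0.0002 z 0.1048 yaw 15.33 (15.4) [-0.5 -0.3 -4.3]
t 27.90 err x -0.0004 y 0.0000 z 0.1028 yaw 15.34 (15.4) [-0.3  0.4 -3.7]
```

```bash
python3 -m crank '0 0 -0.002 0;0 0 0 0;0 0 0 0;0 0 0 0;0 0 0 0' >/dev/null;python3 -c "from h import *;rk()"
```

```text
t 28.32 err x -0.0002 y -0.0001 z 0.1020 yaw 15.34 (15.4) [ 0.4  0.1 -2.9]
```

```bash
python3 -m crank '0 0 -0.002 0;0 0 0 0;0 0 0 0;0 0 0 0;0 0 0 0' >/dev/null;python3 -c "from h import *;rk()"
python3 -m crank '0 0 -0.001 0;0 0 0 0;0 0 0 0;0 0 0 0;0 0 0 0' >/dev/null;python3 -c "from h import *;rk()"
```

```text
t 28.73 err x 0.0001 y -0.0002 z 0.1016 yaw 15.34 (15.4) [0.  1.4 1.9]
t 29.15 err x 0.0001 y -0.0002 z 0.1015 yaw 15.34 (15.4) [0.2 2.8 5.1]
```

```bash
python3 -m crank '0 0 -0.001 0;0 0 0 0;0 0 0 0;0 0 0 0;0 0 0 0' >/dev/null;python3 -c "
from h import *
rk();print(np.round(ctrl.get_obs()['wrist_torque'],2))
im,d,P=cloud('side');cv2.imwrite('pics/s4.png',cv2.resize(im[240:330,270:370],None,fx=6,fy=6,interpolation=2)[...,::-1])
h=cv2.cvtColor(im,cv2.COLOR_RGB2HSV).astype(int); R=(abs(P[...,0]-.5)<.12)&(abs(P[...,1]+.33)<.12)&(P[...,2]>.08)&(h[...,1]>110)
X=np.array([.964,.266,0]);Y=np.array([-.266,.964,0]);q=P-[.5027,-.3316,0]
for nm,c in(('red',(h[...,0]<4)|(h[...,0]>172)),('grn',(h[...,0]>40)&(h[...,0]<90))):
  k=q[R&c]; y=k@Y; s=k[(abs(y)>.052)&(abs(y)<.064)]; print(nm,len(s),'y',np.median(s@Y),'x',(s@X).min(),(s@X).max(),'ztop',np.sort(s[:,2])[-4:])"
```

```text
t 29.57 err x 0.0002 y -0.0002 z 0.1014 yaw 15.34 (15.4) [-0.5  2.5  7.4]
[0.67 0.16 0.06]
red 164 y 0.05737048837068934 x -0.10888947662003934 0.02530959915877175 ztop [0.45117296 0.45157192 0.45236622 0.45647379]
grn 33 y -0.05620643191027213 x -0.018747277882562526 0.01448278371733061 ztop [0.1344422  0.13448309 0.13486024 0.13564418]
```

View pics/s4.png

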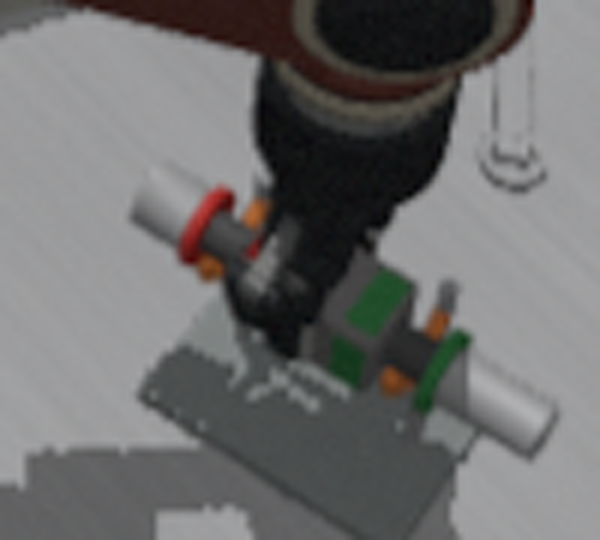

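Both necks sit between tip and stem of their hooks, and the green collar's top is at 0.134 m, the seated height. I'll press slightly more and check the red side by moment and depth.

```bash
cat > k.py <<'E'
from h import *
rk();print(np.round(ctrl.get_obs()['wrist_torque'],2))
im,d,P=cloud('side')
h=cv2.cvtColor(im,cv2.COLOR_RGB2HSV).astype(int); R=(abs(P[...,0]-.5)<.12)&(abs(P[...,1]+.33)<.12)&(P[...,2]>.08)&(P[...,2]<.17)&(h[...,1]>110)
X=np.array([.964,.266,0]);Y=np.array([-.266,.964,0]);q=P-[.5027,-.3316,0]
for nm,c in(('red',(h[...,0]<4)|(h[...,0]>172)),('grn',(h[...,0]>40)&(h[...,0]<90))):
  k=q[R&c]; y=k@Y; s=k[(abs(y)>.053)&(abs(y)<.064)]; print(nm,len(s),'y',np.median(s@Y),'x',(s@X).min(),(s@X).max(),'z',np.sort(s[:,2])[-4:],s[:,2].min())
E
python3 -m crank '0 0 -0.002 0;0 0 0 0;0 0 0 0;0 0 0 0;0 0 0 0' >/dev/null; python3 k.py
```

```text
t 30.03 err x 0.0003 y -0.0002 z 0.1014 yaw 15.35 (15.4) [-2.9  4.6 12.4]
[0.85 0.34 0.06]
red 45 y 0.057145160789828696 x -0.018942282066366556 0.016940984483691992 z [0.13516085 0.13521016 0.13585769 0.13637198] 0.10499313124522547
grn 31 y -0.055998904225611 x -0.017326213348725288 0.010428931872321877 z [0.1344881  0.13465403 0.13577696 0.1364804 ] 0.10916531055194056
```

Both collars have their tops at about 0.135 m, and the gauge is centred in x with its weight on both hooks. I'll ease the load, open and lift away.

```bash
python3 -m crank '0 0 0.003 0;0 0 0 0;0 0 0 0;0 0 0 0;0 0 0 0' | sed -n 2,4p
python3 -m crank '0 0 0 0;0 0 0 0;0 0 0 0;0 0 0 0;0 0 0 0' 100
python3 -m crank '0 0 0 0;0 0 0 0;0 0 0 0;0 0 0 0;0 0 0.005 0' >/dev/null
python3 -m crank '0 0 0.02 0;0 0 0.04 0;0 0 0.06 0;0 0 0.06 0;0 0 0.06 0' >/dev/null
python3 -m crank '0 0 0.06 0;0 0 0.06 0;0 0 0 0;0 0 0 0;0 0 0 0'
python3 k.py; python3 -c "
from h import *
im,d,P=cloud('wrist');i2=ctrl.get_image('side')[0]
cv2.imwrite('pics/e.png',np.hstack([cv2.resize(im,(400,300)),cv2.resize(i2[240:330,270:390],(400,300))])[...,::-1])"
```

```text
tool_pos: [0.5029, -0.3293, 0.1014]
tool_rot: [1.904, 2.497, 0.001]
contact_force: [1.0, 2.9, 6.3]
t: 30.92
tool_pos: [0.5019, -0.329, 0.0997]
tool_rot: [-1.905, -2.497, 0.0]
contact_force: [0.3, 1.3, -0.9]
opening: 0.0854
grip_force: 0.0
t: 32.17
tool_pos: [0.5021, -0.3289, 0.2829]
tool_rot: [1.905, 2.498, -0.0]
contact_force: [-0.1, -0.0, -0.2]
opening: 0.0858
grip_force: 0.0
t 32.17 err x -0.0006 y 0.0002 z 0.2829 yaw 15.34 (15.4) [-0.1 -0.  -0.2]
[-0.02  0.   -0.03]
red 45 y 0.05675741100720645 x -0.01763828759022678 0.015897090883663 z [0.13467316 0.13480321 0.13506345 0.13522   ] 0.10744782311394507
grn 33 y -0.05660567039561348 x -0.016275029919240368 0.013390922701315061 z [0.13481646 0.13532956 0.13637297 0.13643164] 0.11179591264666677
```

View pics/e.png

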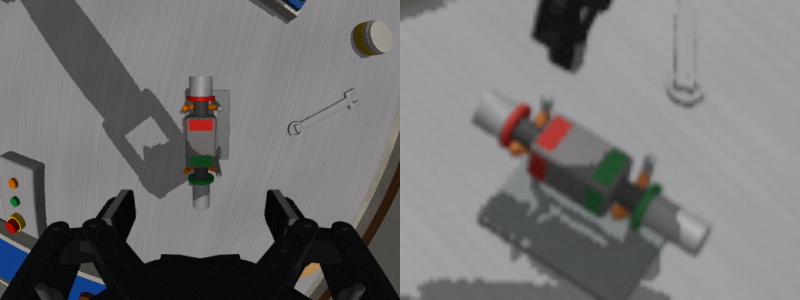

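The gauge hangs level on both hooks, at (201,142) in the wrist view and (590,170) in the side view, and the gripper is clear above it.

```bash
python3 -c "from station import ctrl;print(ctrl.finish_job())"
```

```text
the job is handed in; nothing more can be done
None
```

The job is done and handed in at about 32 s: the go end went in until its collar was home, the no-go end was refused under about 11 N for over half a second, and the gauge hangs level by both necks on the two hooks with the gripper clear.

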